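Dip the coolant gauge of the grinder that is used next

ROBOT

A 6-joint arm with a two-finger parallel gripper is mounted at the origin on the work surface. World frame = base frame: x ahead of the robot, y to its left, z up, the work surface at z = 0. Lengths are in m, angles in rad, forces in N, time in s.
With the tool pointing down it reaches from about 0.35 to 0.85 m from the base axis. Payload 8.1 kg.
Tool frame: the origin (TCP) lies between the finger pads; the fingertips stand 11 mm ahead of it and the grasp point (between the pads) lies 8 mm behind it (robot.tips_ahead is the distance from the TCP to the fingertips, in m); z points along the fingers, y is the line along which they close (so a half turn about z gives the same grasp; the last joint's range is limited). The gripper opens to 93 mm and grips with 3 to 60 N. Pads are 15 mm wide; open, the fingers measure 128 mm over their backs; the gripper's body (75 mm by 188 mm) begins 65 mm behind the grasp point.
Start: joints at [1.025, 0.13, 1.488, -0, 1.523, -0.085], TCP at [0.267, 0.537, 0.23] pointing down, gripper open.
Joint ranges: [-2.96, 2.96], [-0.89, 2.26], [0.02, 2.5], [-1.34, 4.48], [0, 2.73], [-2.66, 2.66]. Speed limits (rad/s): [2.39, 2.39, 2.79, 3.14, 3.14, 3.14].

INTERFACE

Orientations are given as a rotation vector (axis times angle).
In Python, from plant import robot gives the robot as it stands. The module is installed in compiled form; this text tells all that it offers.
- The arm moves only by the tool move_arm, never from a script. Its argument "deltas" is one flat list of numbers, 7 for each row, row after row: the shift along the tool's x, y, z in m, then the turn, a rotation vector about the tool's x, y, z in rad, then the opening, from 0 (shut) to 1 (fully open). A call has 1 to 12 rows; each row is the pose to reach, as a shift and turn from the pose commanded when the call began, along the tool's axes at that moment; what a row does not reach only later rows make up. A row lasts 1/8 s, in which the tool goes at most 62.5 mm and 10.7 degrees, less where a joint would pass 70% of its speed; a pose out of reach is approached as far as the arm can. A call with a gripper value outside its range is refused whole. The fingers move at their own pace and stop on an object; "squeeze" is the grip in N (left out, the last holds). Time passes only in rows, so rows that repeat a pose let the fingers close. It gives the time, the measured TCP pose, the force, the opening and the grip force at its end, in the units of the state.
- robot.read_state(): the state, without advancing time (a new reading comes with each control period).
- robot.read_camera(name): name is "side" or "top"; returns (picture, depth): 400x640x3 uint8, red, green, blue; 400x640 float32, m along the optical axis (not along the pixel's ray), 0 where there is no reading.
- robot.camera_model(name): a dict with "K" (3x3 intrinsics, pixels), "k1" (the pictures are not rectified: a ray, as slopes to the right and down, at radius r is drawn at 1 + k1 r^2 times it, then the intrinsics apply), "R" (3x3) and "t" (3): a world point X has camera coordinates R X + t. Camera axes: x right, y down, z forward; pixel columns grow to the right and rows downward; lengths in m; the calibration is good to about 2 mm. A picture is of the moment at which its call begins. camera_model takes no time and is no camera call.
- robot.close_job(): hands the job in; it is judged then, once.
Trained networks look in the newest picture that a camera, given by its name, has taken for a name from the list of things; names that differ only in an ending like _2 or _b are one class to them, and where a whole thing is asked for, a point or a joint stands for the part that bears it (a point fixed in the world has none). Each returns a list of dicts, best first, with "confidence" (0 to 1); they miss things now and then, are a little off and sometimes report something else, mostly with a low value. They report only what shows in the picture. A call takes as long as a camera call. They do not tell look-alikes from the thing itself.
- robot.recognise(camera, label): "uv" ([column, row] in pixels, amid what is visible of it).
The state is a dict: "t": time; "q": joint angles; "dq": joint speeds; "joint_torque": joint torques, N m; "tool_pos": TCP position; "orientation": TCP orientation; "force": force on the tool from outside, world axes, zero at the start; "wrist_torque": the same for the moment, N m; "opening": finger opening in m; "gripper_force": force on a finger pad.
Only numpy, scipy, OpenCV 4.12 (cv2) and the standard library are available. Lean on these libraries where they do the work, as an engineer would, in place of code of your own. Each camera call takes 0.05 s, during which the arm holds its last target. There are 200 camera calls.

TASK

The tray of rough stones stands beside the coolant tank of the grinder that is used next. Take the gauge rod from its rest, push it into the slanting dip tube of that tank (not the other one) until its collar stops on the tube's mouth, and draw it right out again. Finish with the gripper still holding the rod, steady and level, its tip about 10 cm above the white drip saucer for reading; leave the other things on the bench where they are.

Things in the scene. Friction and masses are not known exactly. Their poses are not given: they have to be found in the camera images.
- gauge_grip (a point): Middle of the gauge rod's black handle, where to grip. Along the rod's own x axis (to the tip) from here: handle -35 to +35 mm (flat-sided bar, 16 mm wide in y, 18 high in z), steel collar 34 mm across to +43, steel shaft 8 mm across to +143. 0.1 kg, loose, lies level in its rest, axis 60 mm above the bench, lifts straight up. Beside the handle's middle 40 mm nothing is above 8 mm.
- gauge_tip (a point): Free end of the gauge rod's shaft, 143 mm from the middle of the handle along the rod's x axis; axes as the rod's.
- gauge_collar (a point): Centre of the collar's face that looks to the tip, 43 mm from the middle of the handle and 100 mm from the tip; this face stops on the tube's mouth.
- dip_tube_left: Steel dip tube of the robot's left (+y) tank, fixed. Origin: centre of its mouth (open upper end, about 97 mm up). z axis: out of the mouth along the tube, 40 degrees above level, roughly away from the robot. Bore 14 mm, flared to 25 mm at the mouth, rim 33 mm outside, 105 mm deep. Its tank (white box, grey lid, 139 x 158 mm, 102 mm high) starts 90 mm level from the mouth, on the robot's side.
- dip_tube_right: The same dip tube on the tank on the robot's right (-y).
- stone_tray_mid (a point): Middle of the fixed grey tray (150 x 110 mm, 28 mm high) that holds black rough stones; it stands on the outer side of one of the two tanks: y above 0 means the left tank is to be gauged, y below 0 the right one.
- empty_tray_mid (a point): Middle of the like tray without stones, beside the other tank; 14 mm above the bench.
- saucer_top (a point): Centre of the round white drip saucer, at the height of its rim (12 mm above the bench); 120 mm across, fixed.
- rest: Wooden rest of the rod, fixed; origin on the bench under the handle's middle, x as the rod's at the start. Base 175 x 44 mm, 8 high, from 42 mm behind the origin to 133 ahead. Notched posts: 29 mm behind (under the handle, 33 mm wide, ears up to 59 mm high) and 115 mm ahead (under the shaft, ears up to 64 mm).
- slab_mid (a point): Loose flat stone slab 60 x 45 x 10 mm, between the tanks; leave alone.
- pebble_mid (a point): Loose tumbled pebble 44 mm across, 22 mm high; leave alone.
- brush_mid (a point): Brush lying on the bench beyond the rest; leave alone.
- bottle_mid (a point): White bottle 64 mm across, 160 mm high, standing at the far left; leave alone.
- jar_mid (a point): Glass jar 68 mm across, 85 mm high, standing at the far right; leave alone.
- spare_wheel_mid (a point): Spare grinding wheel 150 mm across, 38 mm thick, lying flat at the back; leave alone.
- screwdriver_mid (a point): Screwdriver lying at the back right; leave alone.
- gauge: The gauge rod as a whole; its origin and axes are those of the middle of its handle.
There are look-alikes about, which are no part of the job. What is meant by the part that bears saucer_top is not orange or red, and is the larger of those in its own colour.

How it is judged:
By the outcome, as a careful person would: the job done as asked, in the order asked, and still so for the second after the job is handed in, while the arm keeps its last pose, push and grip.
It also fails if it takes over 53 s, if anything falls off the work surface, if the arm or the gripper's body presses on something with over 40 N, if the wrist force passes 120 N, or if a joint passes its speed limit or range.

## Working session

There is one attempt and no reset: what is moved stays moved. The work goes in short steps, Python scripts to look and compute and a tool call to move; the robot and the scene stay as the last step left them, time stands still between calls to the robot, and variables do not carry over. Pictures are saved under pics/ and viewed, at most 10 in all, crops included, and the job is handed in when it is done.

Besides the shell and the picture viewer there is one more tool, called after ">>>" as name(argument=value, ...), one argument or row to a line, values as JSON. move_arm: Moves the arm, as the interface text tells. Its arguments: {"type":"object","properties":{"deltas":{"type":"array","items":{"type":"number"}},"squeeze":{"type":"number"}},"required":["deltas"]}

```bash
mkdir -p pics
cat > h.py <<'E'
import numpy as np, cv2
from plant import robot
from scipy.spatial.transform import Rotation as Ro
def cam(n):
    m=robot.camera_model(n); return {k:np.array(v) for k,v in m.items()}
def ray(n,uv):
    m=cam(n);K=m['K'];uv=np.atleast_2d(np.array(uv,float))
    d=np.array([float(m['k1']),0,0,0,0])
    # r drawn = r(1+k1 r^2)
    p=cv2.undistortPoints(uv.reshape(-1,1,2),K,d).reshape(-1,2)
    return np.c_[p,np.ones(len(p))]
def world(n,uv,depth):
    m=cam(n);return (ray(n,uv)*np.atleast_1d(depth)[:,None]-m['t'])@m['R']
def onplane(n,uv,z):
    m=cam(n);c=-m['R'].T@m['t'];d=ray(n,uv)@m['R'];return c+d*((z-c[2])/d[:,2])[:,None]
def proj(n,X):
    m=cam(n);return cv2.projectPoints(np.atleast_2d(X).astype(float),cv2.Rodrigues(m['R'])[0],m['t'],m['K'],np.array([float(m['k1']),0,0,0,0]))[0].reshape(-1,2)
def cloud(n,depth):
    v,u=np.mgrid[0:400,0:640];P=world(n,np.c_[u.ravel(),v.ravel()],depth.ravel()).reshape(400,640,3);P[depth==0]=np.nan;return P
E
python3 - <<'E'
from h import *
for n in ('top','side'):
    im,d=robot.read_camera(n);cv2.imwrite(f'pics/{n}0.png',im[:,:,::-1]);np.save(f'{n}0.npy',d);P=cloud(n,d)
    m=cam(n);print(n,'campos',-m['R'].T@m['t'])
    for l in ['gauge_grip','gauge_tip','gauge_collar','dip_tube_left','stone_tray_mid','empty_tray_mid','saucer_top','rest']:
        for r in robot.recognise(n,l)[:4]:
            u,v=map(int,np.round(r['uv']));print(l,(u,v),round(r['confidence'],2),P[min(v,399),min(u,639)].round(3))
E
```

```text
top campos [ 0.36996729 -0.00969908  1.47348858]
gauge_grip (300, 187) 0.65 [0.566 0.098 0.068]
gauge_grip (252, 136) 0.48 [0.743 0.268 0.038]
gauge_grip (465, 229) 0.33 [ 0.44  -0.453  0.019]
gauge_tip (302, 193) 0.69 [0.546 0.091 0.071]
gauge_collar (300, 195) 0.57 [0.539 0.097 0.069]
dip_tube_left (250, 239) 0.71 [0.393 0.253 0.086]
stone_tray_mid (464, 229) 0.88 [ 0.44  -0.454  0.006]
empty_tray_mid (190, 233) 0.84 [ 0.411  0.478 -0.005]
empty_tray_mid (400, 238) 0.3 [ 0.405 -0.227  0.079]
saucer_top (461, 285) 0.97 [ 0.254 -0.441  0.005]
saucer_top (359, 191) 0.91 [ 0.564 -0.099  0.006]
saucer_top (240, 200) 0.66 [0.527 0.307 0.007]
saucer_top (398, 198) 0.56 [ 0.543 -0.233 -0.001]
rest (305, 200) 0.82 [0.53  0.085 0.005]
side campos [ 0.40273695 -0.91998384  1.16199756]
gauge_grip (322, 194) 0.61 [0.553 0.097 0.063]
gauge_tip (323, 195) 0.82 [0.555 0.09  0.066]
gauge_collar (318, 197) 0.74 [0.538 0.079 0.073]
dip_tube_left (262, 164) 0.53 [0.392 0.246 0.07 ]
stone_tray_mid (412, 332) 0.71 [ 0.697 -0.354  0.025]
stone_tray_mid (311, 382) 0.62 [ 0.44  -0.434  0.021]
empty_tray_mid (261, 131) 0.56 [ 0.402  0.49  -0.003]
saucer_top (304, 160) 0.84 [0.528 0.312 0.003]
saucer_top (341, 256) 0.8 [ 0.574 -0.089  0.005]
saucer_top (234, 391) 0.56 [ 0.265 -0.416 -0.   ]
saucer_top (345, 303) 0.55 [ 0.557 -0.237  0.005]
rest (315, 213) 0.97 [0.527 0.075 0.009]
```

Run:
```python
from h import *
im=cv2.imread('pics/top0.png')
cv2.imwrite('pics/top0b.png',cv2.resize(im[110:330,140:500],None,fx=2.2,fy=2.2,interpolation=cv2.INTER_CUBIC))
im=cv2.imread('pics/side0.png')
cv2.imwrite('pics/side0b.png',cv2.resize(im[100:400,180:480],None,fx=2,fy=2,interpolation=cv2.INTER_CUBIC))
```

```text
(no output)
```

View pics/top0b.png

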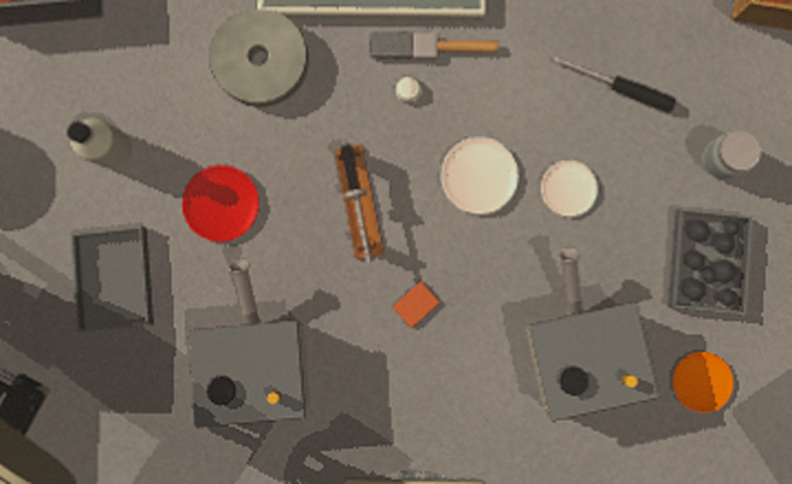

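View pics/side0b.png

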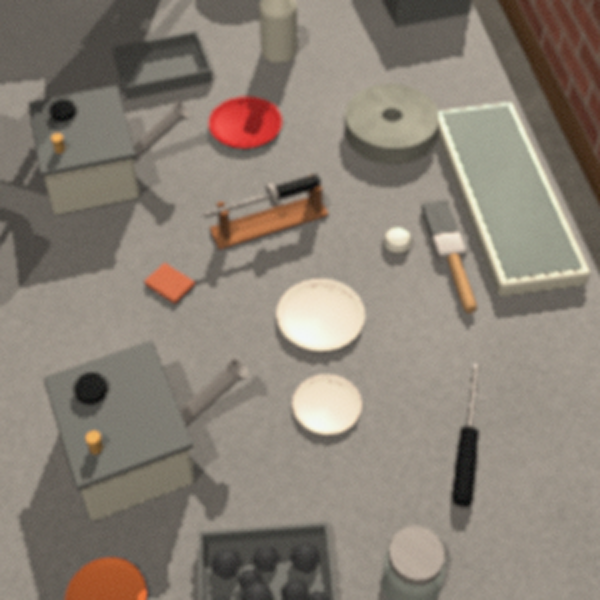

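The stones are in the right-hand tray (top view 464,229), so the right dip tube (mouth at about 399,226) is the one to gauge. There are four saucer candidates: orange (461,285), red (240,200), large white (359,191) and small white (398,198). The larger white one at (359,191) fits the description. Next I measure the geometry and make a confirming crop.

Run:
```python
from h import *
np.set_printoptions(precision=4,suppress=True)
for n in ('top','side'):
    im=cv2.imread(f'pics/{n}0.png');d=np.load(f'{n}0.npy');P=cloud(n,d);hsv=cv2.cvtColor(im,cv2.COLOR_BGR2HSV)
    print(n,cam(n)['K'][0,0],cam(n)['k1']);X,Y,Z=np.moveaxis(P,2,0)
    # bench
    b=(X>.3)&(X<.7)&(abs(Y)<.04)&(Z<.03);print('bench z',np.nanmedian(Z[b]))
    # lid right
    m=(X>.1)&(X<.45)&(Y<-.12)&(Y>-.36)&(abs(Z-.102)<.012)&(hsv[:,:,1]<70)
    m=m&(X<.38)
    mm=cv2.morphologyEx(m.astype(np.uint8),cv2.MORPH_OPEN,np.ones((3,3)))>0
    r=cv2.minAreaRect((P[mm][:,:2]*1000).astype(np.float32));print('lid',r,np.median(Z[mm]))
    # tube right
    t=(X>.31)&(X<.46)&(Y<-.17)&(Y>-.28)&(Z>.02)&(Z<.13)
    q=P[t];print('tube n',len(q))
    for x0 in np.arange(.30,.45,.01):
        s=q[(abs(q[:,0]-x0)<.005)]
        if len(s)>2: print(f'{x0:.3f}',len(s),s.mean(0),s.min(0),s.max(0))
    # rod
    g=(X>.38)&(X<.64)&(Y>.03)&(Y<.15)&(Z>.045)&(Z<.085)&((hsv[:,:,1]<90)|(hsv[:,:,2]<60))
    q=P[g];c=q.mean(0);u,s,vt=np.linalg.svd(q-c);dr=vt[0]*np.sign(-vt[0][0]);print('rod n',len(q),c,dr)
    a=(q-c)@dr;
    for a0 in np.arange(a.min(),a.max()+.01,.01):
        k=abs(a-a0)<.005
        if k.sum()>1: print(f'{a0:.3f}',k.sum(),q[k].mean(0),im[g][k].mean(0).round())
    # saucers
    w=((hsv[:,:,1]<60)&(hsv[:,:,2]>170)&(X>.45)&(X<.68)&(Y<-.02)&(Y>-.3)).astype(np.uint8)
    nn,lab,st,ce=cv2.connectedComponentsWithStats(w)
    for i in range(1,nn):
        if st[i,4]>60:
            q=P[lab==i];q=q[~np.isnan(q[:,0])];print('white',ce[i],st[i],q.min(0),q.max(0),q.mean(0),onplane(n,ce[i],.012))
im=cv2.imread('pics/top0.png')
cv2.imwrite('pics/cand.png',np.hstack([cv2.resize(im[150:250,330:430],None,fx=4,fy=4,interpolation=cv2.INTER_CUBIC),cv2.resize(im[170:270,270:370],(400,400)) if 0 else cv2.resize(im[160:240,270:350],(400,400),interpolation=cv2.INTER_CUBIC)]))
```

```text
top 433.4834010819553 -0.030152872326404852
bench z 0.000507283449727938
lid ((293.4529724121094, -253.64401245117188), (138.95785522460938, 158.19003295898438), 12.890154838562012) 0.1019953971581529
tube n 786
0.310 71 [ 0.3125 -0.2251  0.1009] [ 0.3102 -0.2789  0.028 ] [ 0.3149 -0.17    0.1083]
0.320 108 [ 0.3201 -0.2246  0.1005] [ 0.3161 -0.2798  0.0299] [ 0.3241 -0.1703  0.1084]
0.330 113 [ 0.3297 -0.2216  0.102 ] [ 0.3253 -0.2793  0.0949] [ 0.335  -0.1701  0.1107]
0.340 121 [ 0.3399 -0.2238  0.1017] [ 0.335  -0.2797  0.0947] [ 0.345  -0.1707  0.1082]
0.350 96 [ 0.35   -0.2373  0.1011] [ 0.3451 -0.2798  0.0302] [ 0.355  -0.1797  0.1097]
0.360 64 [ 0.3604 -0.252   0.0829] [ 0.355  -0.2795  0.0228] [ 0.3645 -0.2232  0.1088]
0.370 26 [ 0.3695 -0.2428  0.0541] [ 0.3664 -0.2797  0.0311] [ 0.3732 -0.2259  0.1051]
0.380 20 [ 0.3796 -0.2314  0.0518] [ 0.3761 -0.242   0.0407] [ 0.3828 -0.2217  0.0602]
0.390 21 [ 0.389  -0.2296  0.0605] [ 0.3858 -0.2399  0.051 ] [ 0.3925 -0.2201  0.0673]
0.400 27 [ 0.3999 -0.2277  0.0701] [ 0.3952 -0.239   0.062 ] [ 0.4049 -0.2177  0.0788]
0.410 21 [ 0.41
[... 3803 characters left out ...]
0.040 7 [0.4989 0.0823 0.0602] [128. 139. 148.]
0.050 10 [0.4902 0.0808 0.0601] [126. 136. 145.]
0.060 9 [0.4797 0.0789 0.0592] [122. 132. 142.]
0.070 14 [0.469  0.0741 0.0592] [114. 126. 140.]
0.080 11 [0.4594 0.076  0.0602] [107. 122. 142.]
0.090 10 [0.4495 0.072  0.06  ] [110. 120. 130.]
0.100 8 [0.4401 0.0698 0.0598] [117. 126. 135.]
0.110 3 [0.4342 0.0675 0.0605] [114. 124. 132.]
white [339.9772 256.492 ] [ 317  238   47   38 1313] [ 0.5096 -0.1553 -0.0089] [ 0.6356 -0.0209  0.0166] [ 0.5714 -0.0899  0.0049] [[ 0.5703 -0.0955  0.012 ]]
white [343.1938 301.2722] [325 286  37  31 867] [ 0.5079 -0.2777 -0.0068] [ 0.5997 -0.1796  0.0146] [ 0.5535 -0.2299  0.0035] [[ 0.5524 -0.2353  0.012 ]]
```

View pics/cand.png

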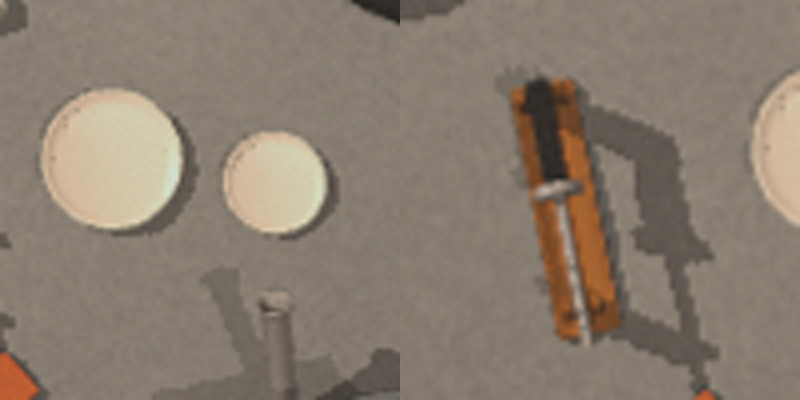

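The crop shows two white saucers: the larger at (112,158) in the crop, which is top pixel (358,190), and the smaller at (275,183). The larger one is meant. The right tube's mouth is at top pixel (399,226). The rod's handle lies towards +x and its tip towards the robot.

```bash
cat >> h.py <<'E'
def rot(yaw,tilt,flip=1):
    """tool axes: rod x = -(cos yaw, sin yaw) tilted down by tilt; flip=1 tool x=rod x, -1 opposite. degrees"""
    y,t=np.radians([yaw,tilt]);f=np.array([np.cos(y),np.sin(y),0])
    rx=-np.cos(t)*f+[0,0,-np.sin(t)]; z=np.sin(t)*f+[0,0,-np.cos(t)]
    x=flip*rx; return np.c_[x,np.cross(z,x),z]
def go(pos,R,grasp=False):
    s=robot.read_state();R0=Ro.from_rotvec(s['orientation']).as_matrix()
    pos=np.array(pos,float)+(R[:,2]*.008 if grasp else 0)
    print('shift',(R0.T@(pos-s['tool_pos'])).round(4),'turn',Ro.from_matrix(R0.T@R).as_rotvec().round(4))
def st():
    s=robot.read_state();print({k:np.round(s[k],4).tolist() for k in('t','q','tool_pos','orientation','force','wrist_torque','opening','gripper_force')})
E
python3 - <<'E'
from h import *
st();s=robot.read_state();print(Ro.from_rotvec(s['orientation']).as_matrix().round(3))
for f in(1,-1):go([.571,.1015,.15],rot(12.5,0,f),True)
print(onplane('top',[358.1,189.8],.012))
E
```

```text
{'t': 0.9, 'q': [1.0246, 0.1304, 1.4882, 0.0, 1.523, -0.0854], 'tool_pos': [0.2668, 0.5374, 0.2296], 'orientation': [-0.7174, -3.0586, 0.0], 'force': [-0.152, -0.3303, 0.1357], 'wrist_torque': [-0.0362, -0.0394, 0.0178], 'opening': 0.0932, 'gripper_force': 0.0}
[[-0.896  0.445 -0.   ]
 [ 0.445  0.896 -0.   ]
 [ 0.    -0.    -1.   ]]
shift [-0.4663 -0.2552  0.0876] turn [-0.    -0.    -0.679]
shift [-0.4663 -0.2552  0.0876] turn [-0.      0.      2.4626]
[[ 0.56712272 -0.09549553  0.012     ]]
```

>>> move_arm(
  deltas=[-0.466,-0.255,0.0,0,0,-0.679,1,-0.466,-0.255,0.0,0,0,-0.679,1,-0.466,-0.255,0.0,0,0,-0.679,1,-0.466,-0.255,0.0,0,0,-0.679,1,-0.466,-0.255,0.0,0,0,-0.679,1,-0.466,-0.255,0.0,0,0,-0.679,1,-0.466,-0.255,0.0,0,0,-0.679,1,-0.466,-0.255,0.02,0,0,-0.679,1,-0.466,-0.255,0.05,0,0,-0.679,1,-0.466,-0.255,0.075,0,0,-0.679,1,-0.466,-0.255,0.0876,0,0,-0.679,1,-0.466,-0.255,0.0876,0,0,-0.679,1],
  squeeze=45,
)

```text
t: 2.4
tool_pos: [0.5701, 0.1022, 0.1414]
orientation: [0.343, -3.121, -0.0]
force: [-0.0, -0.3, -0.2]
opening: 0.0929
gripper_force: 0.0
```

Run:
```python
from h import *
st()
go([.571,.1015,.15],rot(12.5,0),True);go([.571,.1015,.060],rot(12.5,0),True)
im,d=robot.read_camera('side');cv2.imwrite('pics/s1.png',cv2.resize(im[120:260,250:400],None,fx=4,fy=4,interpolation=cv2.INTER_CUBIC))
```

```text
{'t': 2.4, 'q': [0.0889, 0.1338, 1.6479, 0.0001, 1.3615, -1.7008], 'tool_pos': [0.5701, 0.1022, 0.1414], 'orientation': [0.3429, -3.1212, -0.0002], 'force': [-0.0186, -0.3119, -0.2391], 'wrist_torque': [0.014, -0.0195, 0.0124], 'opening': 0.0929, 'gripper_force': 0.0}
shift [-0.0008 -0.0009 -0.0006] turn [ 0.0003 -0.0016  0.0007]
shift [-0.0009 -0.0009  0.0894] turn [ 0.0003 -0.0016  0.0007]
```

Run:
```python
from h import *
s=robot.read_state();q=s['q'];R=Ro.from_rotvec(s['orientation'])
e=Ro.from_euler
C=(e('z',q[0])*e('y',q[1]+q[2])*e('ZYZ',q[3:6])).inv()*R
print(C.as_rotvec())
for f in(1,-1):
  for q1 in(-.3,-.45,-.6):
    for q23 in(1.5,1.8,2.1):
      for tilt in (0,40):
        w=((e('z',q1)*e('y',q23)).inv()*Ro.from_matrix(rot(12.9,tilt,f))*C.inv()).as_euler('ZYZ');print(f,q1,q23,tilt,w.round(2),end=' | ')
    print()
```

```text
[ 2.50422921e-16 -4.90624806e-16  1.57079633e+00]
1 -0.3 1.5 0 [-0.    1.64 -2.1 ] | 1 -0.3 1.5 40 [ 0.38  1.05 -2.19] | 1 -0.3 1.8 0 [-0.    1.34 -2.1 ] | 1 -0.3 1.8 40 [ 0.48  0.77 -2.34] | 1 -0.3 2.1 0 [-0.    1.04 -2.1 ] | 1 -0.3 2.1 40 [ 0.7   0.52 -2.62] | 
1 -0.45 1.5 0 [-0.    1.64 -2.25] | 1 -0.45 1.5 40 [ 0.47  1.11 -2.34] | 1 -0.45 1.8 0 [-0.    1.34 -2.25] | 1 -0.45 1.8 40 [ 0.57  0.85 -2.52] | 1 -0.45 2.1 0 [-0.    1.04 -2.25] | 1 -0.45 2.1 40 [ 0.78  0.61 -2.8 ] | 
1 -0.6 1.5 0 [-0.    1.64 -2.4 ] | 1 -0.6 1.5 40 [ 0.54  1.18 -2.49] | 1 -0.6 1.8 0 [-0.    1.34 -2.4 ] | 1 -0.6 1.8 40 [ 0.63  0.93 -2.68] | 1 -0.6 2.1 0 [-0.    1.04 -2.4 ] | 1 -0.6 2.1 40 [ 0.82  0.7  -2.95] | 
-1 -0.3 1.5 0 [0.   1.64 1.05] | -1 -0.3 1.5 40 [0.38 1.05 0.95] | -1 -0.3 1.8 0 [0.   1.34 1.05] | -1 -0.3 1.8 40 [0.48 0.77 0.8 ] | -1 -0.3 2.1 0 [0.   1.04 1.05] | -1 -0.3 2.1 40 [0.7  0.52 0.52] | 
-1 -0.45 1.5 0 [0.   1.64 0.9 ] | -1 -0.45 1.5 40 [0.47 1.11 0.8 ] | -1 -0.45 1.8 0 [0.   1.34 0.9 ] | -1 -0.45 1.8 40 [0.57 0.85 0.62] | -1 -0.45 2.1 0 [0.   1.04 0.9 ] | -1 -0.45 2.1 40 [0.78 0.61 0.34] | 
-1 -0.6 1.5 0 [0.   1.64 0.75] | -1 -0.6 1.5 40 [0.54 1.18 0.66] | -1 -0.6 1.8 0 [0.   1.34 0.75] | -1 -0.6 1.8 40 [0.63 0.93 0.47] | -1 -0.6 2.1 0 [0.   1.04 0.75] | -1 -0.6 2.1 40 [0.82 0.7  0.19] |
```

View pics/s1.png

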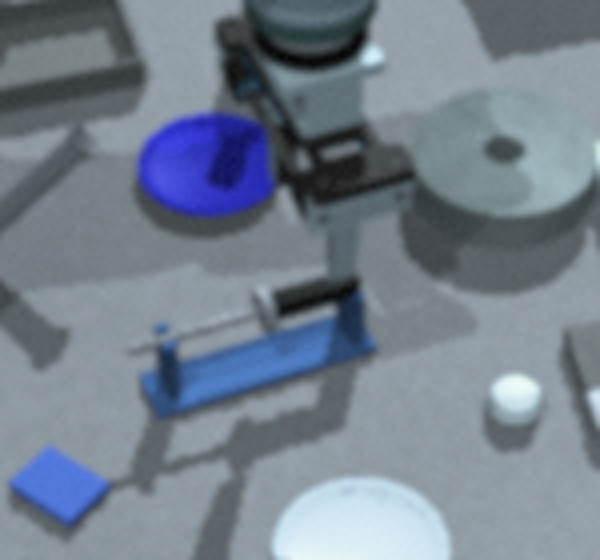

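The picture shows the open gripper straddling the handle at about (315,280) in the crop, with only the red and blue channels swapped. I'll turn the gripper by half a turn to keep joint 6 well inside its range when the tool tilts.

>>> move_arm(
  deltas=[-0.001,-0.001,0,0,0,1.57,1,-0.001,-0.001,0,0,0,1.57,1,-0.001,-0.001,0,0,0,1.57,1,-0.001,-0.001,0,0,0,1.57,1,-0.001,-0.001,0,0,0,1.57,1,-0.001,-0.001,0,0,0,1.57,1,-0.001,-0.001,0,0,0,1.57,1,-0.001,-0.001,0,0,0,1.57,1,-0.001,-0.001,0,0,0,1.57,1,-0.001,-0.001,0,0,0,1.57,1],
)

```text
t: 3.7
tool_pos: [0.5728, 0.1018, 0.144]
orientation: [1.962, 2.451, 0.003]
force: [0.2, -0.1, 0.5]
opening: 0.0929
gripper_force: 0.0
```

>>> move_arm(
  deltas=[0,0,0,0,0,1.571,1,0,0,0,0,0,1.571,1,0,0,0,0,0,1.571,1,0,0,0,0,0,1.571,1,0,0,0,0,0,1.571,1,0,0,0,0,0,1.571,1,0,0,0,0,0,1.571,1,0,0,0,0,0,1.571,1,0,0,0,0,0,1.571,1,0,0,0,0,0,1.571,1],
)

```text
t: 4.95
tool_pos: [0.5724, 0.1015, 0.143]
orientation: [3.122, 0.347, 0.002]
force: [-0.1, 0.3, 0.2]
opening: 0.093
gripper_force: 0.0
```

Run:
```python
from h import *
st();go([.571,.1015,.060],rot(12.5,0,-1),True)
```

```text
{'t': 4.95, 'q': [0.0872, 0.1351, 1.6433, 0.0, 1.3617, 1.4365], 'tool_pos': [0.5724, 0.1015, 0.143], 'orientation': [3.1223, 0.3473, 0.0022], 'force': [-0.0954, 0.3378, 0.1841], 'wrist_torque': [-0.0054, 0.1448, 0.0462], 'opening': 0.093, 'gripper_force': 0.0}
shift [-0.0015 -0.0004  0.091 ] turn [ 0.0002 -0.0014  0.0034]
```

>>> move_arm(
  deltas=[-0.001,0,0.03,0,0,0.003,1,-0.001,0,0.06,0,0,0.003,1,-0.001,0,0.08,0,0,0.003,1,-0.001,0,0.091,0,0,0.003,1,-0.001,0,0.091,0,0,0.003,1,-0.001,0,0.091,0,0,0.003,1,-0.001,0,0.091,0,0,0.003,0,-0.001,0,0.091,0,0,0.003,0,-0.001,0,0.091,0,0,0.003,0,-0.001,0,0.091,0,0,0.003,0,-0.001,0,0.091,0,0,0.003,0,-0.001,0,0.091,0,0,0.003,0],
  squeeze=45,
)

```text
t: 6.45
tool_pos: [0.571, 0.1008, 0.051]
orientation: [3.123, 0.338, -0.0]
force: [-0.0, -0.2, -1.4]
opening: 0.0376
gripper_force: 0.0
```

>>> move_arm(
  deltas=[0,0,0,0,0,0,0,0,0,0,0,0,0,0,0,0,-0.01,0,0,0,0,0,0,-0.03,0,0,0,0,0,0,-0.06,0,0,0,0,0,0,-0.1,0,0,0,0,0,0,-0.14,0,0,0,0,0,0,-0.16,0,0,0,0,0,0,-0.17,0,0,0,0,0,0,-0.17,0,0,0,0],
)

```text
t: 7.7
tool_pos: [0.571, 0.1008, 0.2209]
orientation: [3.123, 0.338, -0.0]
force: [-1.2, 0.6, -0.8]
opening: 0.0158
gripper_force: 45.0
```

Run:
```python
from h import *
np.set_printoptions(precision=4,suppress=True)
st();s=robot.read_state();p=s['tool_pos']
for n in('top','side'):
    im,d=robot.read_camera(n);np.save(n+'2.npy',d);cv2.imwrite(f'pics/{n}2.png',im[:,:,::-1])
    P=cloud(n,d);X,Y,Z=np.moveaxis(P,2,0)
    g=(X>p[0]-.16)&(X<p[0]-.05)&(abs(Y-p[1]+.02)<.05)&(Z>p[2]-.03)&(Z<p[2]+.03)
    q=P[g];c=q.mean(0);dr=np.linalg.svd(q-c)[2][0];dr*=-np.sign(dr[0]);print(n,len(q),c,dr,np.degrees(np.arctan2(dr[1],dr[0])))
    a=(q-c)@dr
    for a0 in np.arange(a.min(),a.max()+.01,.01):
        k=abs(a-a0)<.005
        if k.sum()>1: print(f'{a0:.3f}',k.sum(),q[k].mean(0))
im=cv2.imread('pics/side2.png');u,v=proj('side',p)[0].astype(int);print(u,v)
c=im[max(0,v-80):v+60,max(0,u-110):u+60];cv2.imwrite('pics/s2.png',cv2.resize(c,None,fx=4,fy=4,interpolation=cv2.INTER_CUBIC))
```

```text
{'t': 7.7, 'q': [0.0864, 0.0802, 1.558, -0.0, 1.5036, 1.4414], 'tool_pos': [0.571, 0.1008, 0.2209], 'orientation': [3.1233, 0.3383, -0.0001], 'force': [-1.1773, 0.6008, -0.8234], 'wrist_torque': [-0.0109, 0.1232, -0.018], 'opening': 0.0158, 'gripper_force': 44.9867}
top 86 [0.4765 0.0784 0.2323] [-0.975  -0.2221  0.0083] -167.16991867628101
-0.044 6 [0.518  0.0876 0.234 ]
-0.034 10 [0.5098 0.0861 0.2321]
-0.024 9 [0.5005 0.0839 0.2311]
-0.014 10 [0.4903 0.0817 0.231 ]
-0.004 8 [0.4803 0.0789 0.2323]
0.006 9 [0.4715 0.0773 0.2328]
0.016 10 [0.4614 0.0752 0.2318]
0.026 10 [0.4514 0.0723 0.2327]
0.036 8 [0.4422 0.0711 0.2335]
0.046 6 [0.4348 0.0685 0.2324]
side 99 [0.4763 0.0756 0.2278] [-0.9772 -0.2124 -0.0042] -167.73585851759984
-0.045 6 [0.5178 0.0844 0.2285]
-0.035 11 [0.5103 0.083  0.2275]
-0.025 11 [0.5008 0.0816 0.2275]
-0.015 10 [0.4913 0.0786 0.2278]
-0.005 12 [0.4812 0.0759 0.2282]
0.005 10 [0.4712 0.0736 0.2293]
0.015 11 [0.4618 0.073  0.2266]
0.025 12 [0.4514 0.0707 0.2273]
0.035 11 [0.4413 0.0682 0.228 ]
0.045 5 [0.4349 0.0658 0.2277]
327 151
```

View pics/s2.png

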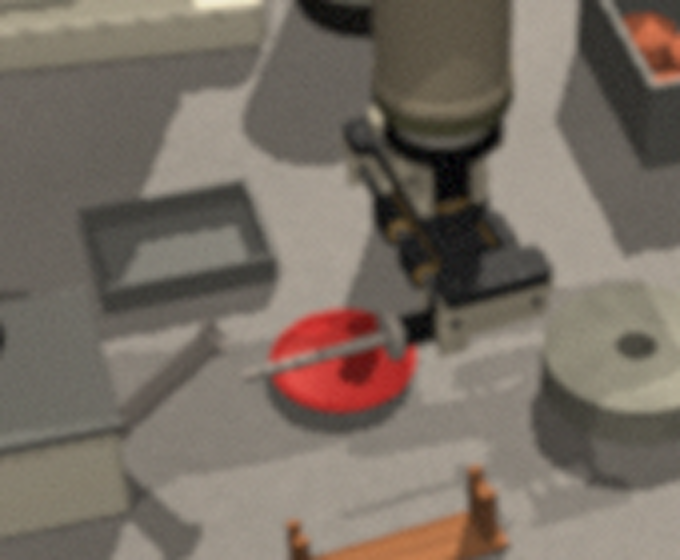

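The rod is held level and aligned with the tool; the crop shows the shaft running from (390,340) to (245,375). Next is the tilted pre-insertion pose, with the tip about 40 mm outside the right-hand mouth.

```bash
cat >> h.py <<'E'
YAW=12.9;M=np.array([.4492,-.2165,.0972]);U=np.array([np.cos(np.radians(40))*np.cos(np.radians(YAW)),np.cos(np.radians(40))*np.sin(np.radians(YAW)),np.sin(np.radians(40))])
def tube(s,dyaw=-.2,dtilt=0,m=M):  # s: tip distance outside the mouth
    go(m+U*(.143+s),rot(YAW+dyaw,40+dtilt,-1),True)
E
python3 -c "
from h import *
tube(.04)"
```

```text
shift [-0.0407  0.2827  0.0106] turn [ 0.0017  0.7008 -0.0058]
```

>>> move_arm(
  deltas=[-0.002,0.014,0.001,0,0.035,0,0,-0.006,0.042,0.002,0,0.105,-0.001,0,-0.012,0.085,0.003,0.001,0.21,-0.002,0,-0.018,0.127,0.005,0.001,0.315,-0.003,0,-0.024,0.17,0.006,0.001,0.42,-0.004,0,-0.03,0.212,0.008,0.001,0.525,-0.004,0,-0.036,0.249,0.009,0.002,0.616,-0.005,0,-0.039,0.271,0.01,0.002,0.672,-0.006,0,-0.041,0.283,0.011,0.002,0.701,-0.006,0,-0.041,0.283,0.011,0.002,0.701,-0.006,0,-0.041,0.283,0.011,0.002,0.701,-0.006,0,-0.041,0.283,0.011,0.002,0.701,-0.006,0],
)

```text
t: 9.3
tool_pos: [0.5918, -0.1835, 0.2101]
orientation: [-2.863, -0.321, -1.046]
force: [-0.2, -0.6, -1.8]
opening: 0.0157
gripper_force: 45.0
```

```bash
cat > look.py <<'E'
from h import *
import sys
np.set_printoptions(precision=4,suppress=True)
st();tube(.04);s=robot.read_state();R=Ro.from_rotvec(s['orientation']).as_matrix();g=s['tool_pos']-.008*R[:,2];rx=-R[:,0]
print('grip',g,'rodx',rx,'-U',-U,'tip along/lateral to tube',(g+.143*rx-M)@U,(g+.143*rx-M)-((g+.143*rx-M)@U)*U)
tag=sys.argv[1]
for n in('top','side'):
    im,d=robot.read_camera(n);np.save(n+tag+'.npy',d);cv2.imwrite(f'pics/{n}{tag}.png',im[:,:,::-1])
    P=cloud(n,d);X,Y,Z=np.moveaxis(P,2,0);rel=P-g;a=rel@rx;r=np.linalg.norm(rel-a[...,None]*rx,axis=2)
    k=(a>.05)&(a<.142)&(r<.016);q=P[k];c=np.median(q,0);dr=np.linalg.svd(q-q.mean(0))[2][0];dr*=np.sign(dr@rx)
    print(n,k.sum(),'dir',dr,'offset from axis',np.median((rel-a[...,None]*rx)[k],0))
    # rim
    rm=P-M;am=rm@U;rr=np.linalg.norm(rm-am[...,None]*U,axis=2);k=(abs(am)<.006)&(rr<.024)&(rr>.009)
    print('rim',k.sum(),rr[k].max(),am[k].mean(),P[k].mean(0),(P[k].min(0)+P[k].max(0))/2)
    # tube body
    k=(am<-.02)&(am>-.07)&(rr<.02);print('tube',k.sum(),'off',np.median((rm-am[...,None]*U)[k],0),'dir',np.linalg.svd(P[k]-P[k].mean(0))[2][0])
    u,v=proj(n,M)[0].astype(int);f=4
    c=cv2.resize(im[max(0,v-70):v+50,u-60:u+40][:,:,::-1],None,fx=f,fy=f,interpolation=cv2.INTER_CUBIC)
    o=np.array([u-60,max(0,v-70)])
    for p,col in((g+.143*rx,(0,0,255)),(g+.043*rx,(0,0,255)),(M,(0,255,0)),(M-.08*U,(0,255,0))):
        cv2.circle(c,tuple(int(x) for x in ((proj(n,p)[0]-o+.5)*f)),3,col,-1)
    globals()['c'+n]=c
h=min(ctop.shape[0],cside.shape[0]);cv2.imwrite(f'pics/l{tag}.png',np.hstack([ctop[:h],cside[:h]]))
E
python3 look.py 3
```

```text
{'t': 9.3, 'q': [-0.697, -0.2662, 2.0629, 0.6624, 0.9862, 0.3767], 'tool_pos': [0.5918, -0.1835, 0.2101], 'orientation': [-2.8633, -0.321, -1.0462], 'force': [-0.2064, -0.5504, -1.839], 'wrist_torque': [-0.0833, 0.5297, 0.0178], 'opening': 0.0157, 'gripper_force': 44.9868}
shift [-0.0017  0.0003  0.0004] turn [-0.0009 -0.0025  0.0013]
grip [ 0.5867 -0.1847  0.2162] rodx [-0.7455 -0.1693 -0.6447] -U [-0.7467 -0.171  -0.6428] tip along/lateral to tube 0.04163680488184611 [-0.0001  0.0005  0.    ]
top 0 dir [-1. -0. -0.] offset from axis [nan nan nan]
rim 17 0.021774454827575694 -0.0033119967321924605 [ 0.4426 -0.2135  0.0989] [ 0.4437 -0.2147  0.0979]
tube 49 off [-0.0069  0.0015  0.0078] dir [-0.7046  0.1347 -0.6967]
side 75 dir [-0.7428 -0.1746 -0.6463] offset from axis [-0.0003 -0.0049  0.0014]
rim 39 0.019822059896282964 -0.004050089707948253 [ 0.4459 -0.2201  0.0957] [ 0.446  -0.2184  0.0964]
tube 168 off [-0.0042 -0.0088  0.0067] dir [-0.7514 -0.1836 -0.6338]
  return _methods._mean(a, axis=axis, dtype=dtype,
  ret = um.true_divide(
look.py:10: RuntimeWarning: Mean of empty slice.
  k=(a>.05)&(a<.142)&(r<.016);q=P[k];c=np.median(q,0);dr=np.linalg.svd(q-q.mean(0))[2][0];dr*=np.sign(dr@rx)
```

View pics/l3.png

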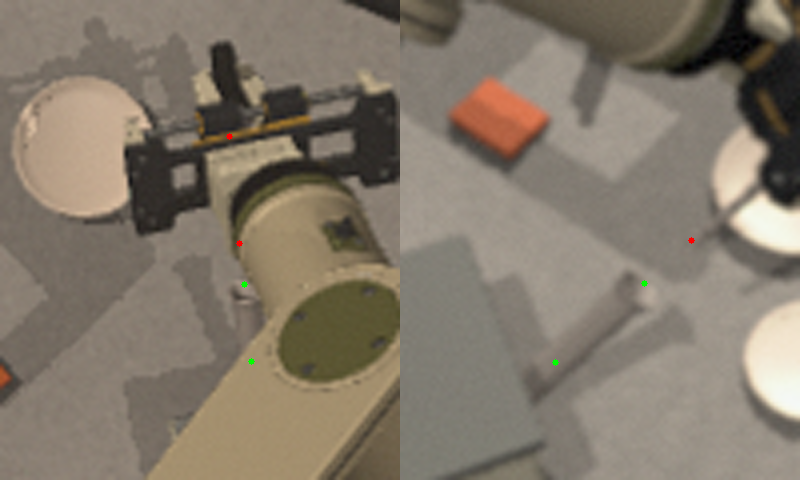

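The side view shows the shaft tip at (692,240) pointing at the tube mouth at (644,284), with both on one line to within about 2 mm. I'll insert in two stages and watch the force.

>>> move_arm(
  deltas=[-0.01,0,-0.001,-0.001,-0.002,0.001,0,-0.022,0,-0.001,-0.001,-0.002,0.001,0,-0.032,0,-0.001,-0.001,-0.002,0.001,0,-0.042,0,-0.001,-0.001,-0.002,0.001,0,-0.05,0,-0.001,-0.001,-0.002,0.001,0,-0.056,0,-0.001,-0.001,-0.002,0.001,0,-0.062,0,-0.001,-0.001,-0.002,0.001,0,-0.062,0,-0.001,-0.001,-0.002,0.001,0],
)

```text
t: 10.4
tool_pos: [0.5444, -0.195, 0.1704]
orientation: [-2.866, -0.317, -1.044]
force: [0.7, 0.3, -0.2]
opening: 0.0158
gripper_force: 45.0
```

```bash
python3 look.py 4 2>/dev/null
```

```text
{'t': 10.4, 'q': [-0.7935, -0.321, 2.1819, 0.7091, 0.9947, 0.2456], 'tool_pos': [0.5444, -0.195, 0.1704], 'orientation': [-2.8656, -0.3169, -1.0439], 'force': [0.6989, 0.2798, -0.2292], 'wrist_torque': [-0.1204, 0.473, 0.0846], 'opening': 0.0158, 'gripper_force': 44.9865}
shift [ 0.0612 -0.0005  0.0014] turn [ 0.0008 -0.0006 -0.0011]
grip [ 0.5394 -0.1961  0.1766] rodx [-0.7472 -0.1673 -0.6432] -U [-0.7467 -0.171  -0.6428] tip along/lateral to tube -0.021156732022338975 [-0.0009  0.0001  0.001 ]
top 0 dir [-1. -0. -0.] offset from axis [nan nan nan]
```

>>> move_arm(
  deltas=[-0.01,0,0,0,0,0,0,-0.02,0,0,0,0,0,0,-0.028,0,0,0,0,0,0,-0.036,0,0,0,0,0,0,-0.044,0,0,0,0,0,0,-0.052,0,0,0,0,0,0,-0.058,0,0,0,0,0,0,-0.063,0,0,0,0,0,0,-0.066,0,0,0,0,0,0,-0.068,0,0,0,0,0,0,-0.068,0,0,0,0,0,0],
)

```text
t: 11.82
tool_pos: [0.4939, -0.2064, 0.1271]
orientation: [-2.866, -0.317, -1.044]
force: [0.5, 0.0, -0.4]
opening: 0.0153
gripper_force: 45.0
```

```bash
sed -i 's/^    print(n,k.sum(),.dir.*$//; s/q=P\[k\];c=np.median.*$//' look.py; python3 look.py 5 2>/dev/null
```

```text
{'t': 11.825, 'q': [-0.9133, -0.3569, 2.2953, 0.7575, 1.0129, 0.0837], 'tool_pos': [0.4939, -0.2064, 0.1271], 'orientation': [-2.8656, -0.3174, -1.0445], 'force': [0.4676, 0.048, -0.4313], 'wrist_torque': [-0.084, 0.5479, 0.0413], 'opening': 0.0153, 'gripper_force': 44.9866}
shift [ 0.1287 -0.0005  0.0015] turn [ 0.0009 -0.0009 -0.0007]
grip [ 0.4889 -0.2075  0.1332] rodx [-0.7469 -0.1676 -0.6434] -U [-0.7467 -0.171  -0.6428] tip along/lateral to tube -0.08870405129223977 [-0.0009  0.0002  0.001 ]
```

>>> move_arm(
  deltas=[-0.003,0,0,0,0,0,0,-0.006,0,0,0,0,0,0,-0.008,0,0,0,0,0,0,-0.009,0,0,0,0,0,0,-0.01,0,0,0,0,0,0,-0.01,0,0,0,0,0,0],
)

```text
t: 12.62
tool_pos: [0.4864, -0.208, 0.1206]
orientation: [-2.866, -0.317, -1.044]
force: [0.5, 0.1, 0.1]
opening: 0.0157
gripper_force: 45.0
```

>>> move_arm(
  deltas=[-0.001,0,0,0,0,0,0,-0.0015,0,0,0,0,0,0,-0.0015,0,0,0,0,0,0],
)

```text
t: 13.0
tool_pos: [0.4853, -0.2083, 0.1196]
orientation: [-2.866, -0.318, -1.044]
force: [0.2, -0.9, -0.8]
opening: 0.016
gripper_force: 45.0
```

```bash
python3 look.py 6 2>/dev/null; ls pics|grep l6
```

```text
{'t': 13.0, 'q': [-0.9354, -0.36, 2.3127, 0.7647, 1.0168, 0.0546], 'tool_pos': [0.4853, -0.2083, 0.1196], 'orientation': [-2.8656, -0.3175, -1.0444], 'force': [0.2461, -0.8878, -0.8396], 'wrist_torque': [-0.1468, 0.5001, 0.019], 'opening': 0.016, 'gripper_force': 44.9865}
shift [ 0.1402 -0.0005  0.0015] turn [ 0.0009 -0.0008 -0.0006]
grip [ 0.4803 -0.2094  0.1257] rodx [-0.7469 -0.1677 -0.6434] -U [-0.7467 -0.171  -0.6428] tip along/lateral to tube -0.10023070666846626 [-0.0009  0.0003  0.001 ]
rim 3 0.020972265109607795 0.004321391395796136 [ 0.4468 -0.2303  0.1104] [ 0.4478 -0.2299  0.1096]
tube 0 off [nan nan nan] dir [1. 0. 0.]
```

>>> move_arm(
  deltas=[-0.001,0,0,0,0,0,0,-0.002,0,0,0,0,0,0,-0.002,0,0,0,0,0,0],
)

```text
t: 13.48
tool_pos: [0.4837, -0.2086, 0.1183]
orientation: [-2.866, -0.317, -1.044]
force: [0.8, -0.3, -0.1]
opening: 0.0157
gripper_force: 45.0
```

>>> move_arm(
  deltas=[-0.0005,0,0,0,0,0,0,-0.001,0,0,0,0,0,0,-0.001,0,0,0,0,0,0],
)

```text
t: 13.85
tool_pos: [0.4831, -0.2088, 0.1178]
orientation: [-2.865, -0.318, -1.045]
force: [0.6, 0.3, -0.5]
opening: 0.0157
gripper_force: 45.0
```

>>> move_arm(
  deltas=[-0.001,0,0,0,0,0,0,-0.002,0,0,0,0,0,0,-0.002,0,0,0,0,0,0],
)

```text
t: 14.22
tool_pos: [0.4829, -0.2089, 0.118]
orientation: [-2.864, -0.318, -1.049]
force: [10.0, 4.2, 1.4]
opening: 0.0153
gripper_force: 45.0
```

```bash
sed -i '/^h=min/i h=min(ctop.shape[0],cside.shape[0])' look.py; python3 look.py 7 2>&1 | grep -v Warn
```

```text
return _methods._mean(a, axis=axis, dtype=dtype,
  ret = um.true_divide(
  k=(am<-.02)&(am>-.07)&(rr<.02);print('tube',k.sum(),'off',np.median((rm-am[...,None]*U)[k],0),'dir',np.linalg.svd(P[k]-P[k].mean(0))[2][0])
{'t': 14.225, 'q': [-0.944, -0.3616, 2.3187, 0.7707, 1.019, 0.0417], 'tool_pos': [0.4829, -0.2089, 0.118], 'orientation': [-2.8637, -0.3179, -1.049], 'force': [9.969, 4.2287, 1.4034], 'wrist_torque': [0.5229, -1.1371, 0.1177], 'opening': 0.0153, 'gripper_force': 44.9871}
shift [ 0.1431 -0.0005  0.0023] turn [ 0.0009 -0.0041 -0.0002]
grip [ 0.4779 -0.21    0.1241] rodx [-0.7448 -0.1676 -0.6459] -U [-0.7467 -0.171  -0.6428] tip along/lateral to tube -0.10318613900151982 [-0.0008  0.0002  0.0009]
rim 6 0.021099787798916744 0.003073933487166661 [ 0.4463 -0.23    0.1089] [ 0.4497 -0.2297  0.1069]
tube 0 off [nan nan nan] dir [1. 0. 0.]
Traceback (most recent call last):
  File "look.py", line 14, in <module>
    print('rim',k.sum(),rr[k].max(),am[k].mean(),P[k].mean(0),(P[k].min(0)+P[k].max(0))/2)
                        ~~~~~~~~~^^
ValueError: zero-size array to reduction operation maximum which has no identity
```

Run:
```python
from h import *
im,d=robot.read_camera('side');u,v=proj('side',M)[0].astype(int);print(u,v)
cv2.imwrite('pics/s8.png',cv2.resize(im[v-40:v+40,u-50:u+50][:,:,::-1],None,fx=7,fy=7,interpolation=cv2.INTER_CUBIC))
```

```text
300 282
```

View pics/s8.png

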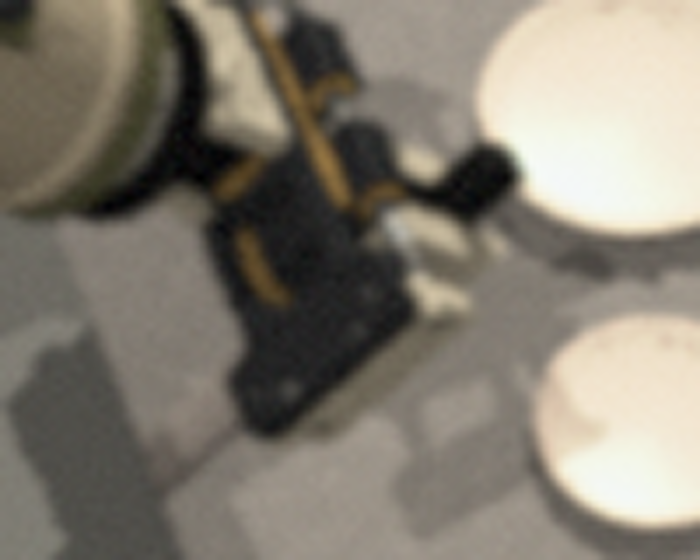

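The gripper hides the mouth in this view; only the tube's lower end shows, at (190,460). So the stop has to be confirmed by force, with a slightly firmer push.

>>> move_arm(
  deltas=[-0.001,0,0,0,0,0,0,-0.0015,0,0,0,0,0,0,-0.0015,0,0,0,0,0,0],
)

```text
t: 14.75
tool_pos: [0.4828, -0.209, 0.1182]
orientation: [-2.862, -0.318, -1.052]
force: [16.2, 7.2, 4.3]
opening: 0.0155
gripper_force: 45.0
```

```bash
python3 -c "
from h import *
st();s=robot.read_state();R=Ro.from_rotvec(s['orientation']).as_matrix();g=s['tool_pos']-.008*R[:,2];rx=-R[:,0]
print((g+.143*rx-M)@U,s['force']@U,R.T@s['force'])"
```

```text
{'t': 14.75, 'q': [-0.9462, -0.3621, 2.3199, 0.7737, 1.0199, 0.0379], 'tool_pos': [0.4828, -0.209, 0.1182], 'orientation': [-2.8623, -0.3181, -1.0521], 'force': [16.2206, 7.188, 4.2761], 'wrist_torque': [0.9198, -2.1001, 0.2293], 'opening': 0.0155, 'gripper_force': 44.9899}
-0.10323403804066322 16.090050928530854 [16.03088061 -3.45252758  8.0095285 ]
```

The stop is hard at the same depth (9 N, then 16 N axial, with no further advance), which fits the collar on the mouth. Drawing it out along the axis.

>>> move_arm(
  deltas=[0.003,0,0,0,0,0,0,0.01,0,0,0,0,0,0,0.025,0,0,0,0,0,0,0.04,0,0,0,0,0,0,0.06,0,0,0,0,0,0,0.08,0,0,0,0,0,0,0.1,0,0,0,0,0,0,0.12,0,0,0,0,0,0,0.14,0,0,0,0,0,0,0.155,0,0,0,0,0,0,0.16,0,0,0,0,0,0,0.16,0,0,0,0,0,0],
)

```text
t: 16.25
tool_pos: [0.5999, -0.1824, 0.2182]
orientation: [-2.866, -0.318, -1.044]
force: [-0.0, -0.6, -0.8]
opening: 0.0154
gripper_force: 45.0
```

Run:
```python
from h import *
np.set_printoptions(precision=4,suppress=True)
st();s=robot.read_state();R=Ro.from_rotvec(s['orientation']).as_matrix();g=s['tool_pos']-.008*R[:,2];rx=-R[:,0];print('tip s',(g+.143*rx-M)@U)
im,d=robot.read_camera('side');P=cloud('side',d);rel=P-g;a=rel@rx;r=np.linalg.norm(rel-a[...,None]*rx,axis=2)
k=(a>.05)&(a<.17)&(r<.016);q=P[k];dr=np.linalg.svd(q-q.mean(0))[2][0];dr*=np.sign(dr@rx)
print(k.sum(),'dir',dr,rx,'off',np.median((rel-a[...,None]*rx)[k],0),'a max',np.sort(a[k])[-4:],np.degrees(np.arcsin(dr[2])))
# target: level rod, tip over saucer at z .112, yaw 12.7
for yaw in (12.7,):
    f=np.array([np.cos(np.radians(yaw)),np.sin(np.radians(yaw)),0]);grip=np.array([.569,-.0955,.112])+.143*f;print(grip);go(grip,rot(yaw,0,-1),True)
```

```text
{'t': 16.25, 'q': [-0.6812, -0.2558, 2.0381, 0.6492, 0.9877, 0.4051], 'tool_pos': [0.5999, -0.1824, 0.2182], 'orientation': [-2.8655, -0.3181, -1.0438], 'force': [-0.0332, -0.605, -0.8037], 'wrist_torque': [-0.1069, 0.4909, 0.0381], 'opening': 0.0154, 'gripper_force': 44.9864}
tip s 0.05317431946637456
78 dir [-0.7465 -0.1602 -0.6459] [-0.7471 -0.168  -0.6432] off [ 0.0001 -0.0047  0.0011] a max [0.1397 0.1406 0.1413 0.1425] -40.229897909925974
[ 0.7085 -0.0641  0.112 ]
shift [ 0.0281 -0.0916  0.1721] turn [ 0.0001 -0.6982 -0.0009]
```

>>> move_arm(
  deltas=[0.0014,-0.0046,0.0086,0,-0.035,0,0,0.004,-0.014,0.026,0,-0.105,0,0,0.007,-0.0233,0.043,0,-0.175,0,0,0.01,-0.0345,0.0637,0,-0.258,0,0,0.0135,-0.0447,0.0826,0,-0.335,0,0,0.0169,-0.0558,0.1033,0,-0.419,0,0,0.02,-0.066,0.122,0,-0.496,0,0,0.023,-0.0763,0.141,0,-0.573,0,0,0.0256,-0.0846,0.1566,0,-0.635,0,0,0.027,-0.09,0.167,0,-0.677,0,0,0.028,-0.093,0.172,0,-0.698,-0.001,0,0.028,-0.093,0.172,0,-0.698,-0.001,0],
)

```text
t: 17.8
tool_pos: [0.7082, -0.0629, 0.1038]
orientation: [3.122, 0.348, -0.0]
force: [-0.6, 0.0, -0.6]
opening: 0.0163
gripper_force: 45.0
```

>>> move_arm(
  deltas=[0,0,0,0,0,0,0,0,0,0,0,0,0,0,0,0,0,0,0,0,0,0,0,0,0,0,0,0],
)

```text
t: 18.3
tool_pos: [0.7085, -0.0631, 0.1051]
orientation: [3.122, 0.347, 0.002]
force: [-0.1, -0.5, -1.8]
opening: 0.0156
gripper_force: 45.0
```

Run:
```python
from h import *
np.set_printoptions(precision=4,suppress=True)
st();s=robot.read_state();R=Ro.from_rotvec(s['orientation']).as_matrix();g=s['tool_pos']-.008*R[:,2];rx=-R[:,0];print('tip',g+.143*rx,rx,np.abs(s['dq']).max())
for n in('top','side'):
    im,d=robot.read_camera(n);P=cloud(n,d);rel=P-g;a=rel@rx;r=np.linalg.norm(rel-a[...,None]*rx,axis=2)
    k=(a>.05)&(a<.17)&(r<.016);q=P[k];dr=np.linalg.svd(q-q.mean(0))[2][0];dr*=np.sign(dr@rx)
    print(n,k.sum(),'dir',dr,'off',np.median((rel-a[...,None]*rx)[k],0),'a max',np.sort(a[k])[-3:])
    u,v=proj(n,[.5,-.1,.05])[0].astype(int);c=im[max(0,v-75):max(0,v-75)+150,u-100:u+100][:,:,::-1]
    globals()['c'+n]=cv2.resize(c,(400,300))
cv2.imwrite('pics/fin.png',np.hstack([ctop,cside]))
```

```text
{'t': 18.3, 'q': [-0.1608, 0.5049, 1.2646, -0.0002, 1.3705, 1.1888], 'tool_pos': [0.7085, -0.0631, 0.1051], 'orientation': [3.1218, 0.3468, 0.0023], 'force': [-0.0563, -0.5387, -1.7785], 'wrist_torque': [-0.0071, 0.1677, 0.0431], 'opening': 0.0156, 'gripper_force': 44.9867}
tip [ 0.569  -0.0945  0.1129] [-0.9756 -0.2195 -0.0014] 0.004661882572069581
top 40 dir [-0.973  -0.2278  0.0365] off [ 0.0003 -0.0013  0.003 ] a max [0.0987 0.0989 0.102 ]
side 108 dir [-0.9745 -0.2241 -0.0064] off [ 0.0009 -0.0041  0.0004] a max [0.1409 0.1411 0.1418]
```

View pics/fin.png

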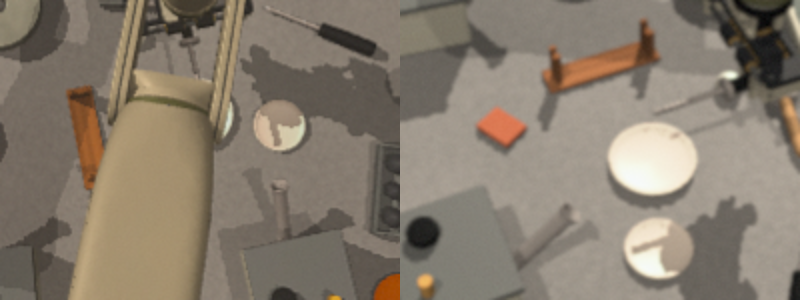

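The final view shows the rod level in the gripper, with its tip at side-view (655,110), 101 mm above the rim of the large white saucer at (652,158). The rest, slab and small saucer are where they were. Handing in.

```bash
python3 -c "
from plant import robot
print(robot.close_job())"
```

```text
the job is handed in; nothing more can be done
None
```

The job is handed in: the rod went into the right tank's dip tube until a hard stop at about collar depth (the mouth was hidden from the cameras, so that rests on force), came right out, and is held steady and level with its tip about 10 cm above the large white saucer.

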